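# Take down the satellite board stack into the soldering cradles

### The job

The screws are already out of the model satellite's stack of four circuit boards: take it apart from the top down, one board at a time, and stand each board level and square, on its feet, inside the raised rim of the grey soldering cradle made to its outline. Set the boards down rather than dropping them, never tip them over, and leave the tin of tip cleaner and the white pot of spacers where they stand.

Things in the scene. Friction and masses are not known exactly. Their poses are not given: they have to be found in the camera images.
- camera_board: Top board: round, blue, 36 mm across, 2 mm thick, on four 20 mm brass feet (within 34 mm across); top face 22 mm above the soles. On its centre stands a black lens barrel, 16 mm diameter, 16 mm tall (22 to 38 mm above the soles): take it by that. 35 g. Origin: centre, at the soles; z up. Rests loose on the radio board's top face, within 3 mm of central.
- radio_board: Second board: square, blue, 52 x 52 x 2 mm, on four 20 mm brass feet 6 mm thick at x +-20, y +-15 mm; top face 22 mm above the soles. Green terminal blocks 25 mm long in x, 10 mm tall (22-32 mm above the soles), flush with its y edges: take it by these, 52 mm apart in y. Brass socket juts 8 mm past +x edge. 70 g. Origin: centre, at the soles; z up. Loose on the computer board's top face.
- computer_board: Third board: blue, 84 (x) x 58 (y) x 2 mm, on four 20 mm brass feet 6 mm thick at x +-36, y +-23 mm; top face 22 mm above the soles. Green terminal blocks 40 mm long, 10 mm tall (22-32 mm above the soles), flush with the middles of its long edges: take it by these, 58 mm apart in y. 100 g. Origin: centre, at the soles; x along the long side, z up. Loose on the power board's top face.
- power_board: Bottom, largest board: blue, 116 (x) x 64 (y) x 2 mm, on four 20 mm brass feet 6 mm thick at x +-52, y +-26 mm; top face 22 mm above the soles. Green terminal blocks 40 mm long, 10 mm tall (22-32 mm above the soles), flush with the middles of its long edges: take it by these, 64 mm apart in y. 140 g. Origin: centre, at the soles; x along the long side, z up. Loose on a 3 mm white work board.
- camera_cradle: Fixed, black-lined grey plastic soldering cradle on the white work board: 3 mm floor, raised rim 5 mm thick, its top 8 mm above the cradle's underside. This one is round, 60 mm outside, recess 50 mm across: for the round camera board, at any turn. Origin: centre of its underside (3 mm below its floor), z up.
- radio_cradle: Fixed, black-lined grey plastic soldering cradle on the white work board: 3 mm floor, raised rim 5 mm thick, its top 8 mm above the cradle's underside. This one is square, 72 mm outside, recess 62 x 62 mm: for the square radio board, any side first. Origin: centre of its underside (3 mm below its floor), x, y along the sides, z up.
- computer_cradle: Fixed, black-lined grey plastic soldering cradle on the white work board: 3 mm floor, raised rim 5 mm thick, its top 8 mm above the cradle's underside. This one is the smaller rectangle, 104 x 78 mm outside, recess 94 mm (x) x 68 mm (y): for the computer board, either way round. Origin: centre of its underside (3 mm below its floor), x along the long side, z up.
- power_cradle: Fixed, black-lined grey plastic soldering cradle on the white work board: 3 mm floor, raised rim 5 mm thick, its top 8 mm above the cradle's underside. This one is the larger rectangle, 136 x 84 mm outside, recess 126 mm (x) x 74 mm (y): for the power board, either way round. Origin: centre of its underside (3 mm below its floor), x along the long side, z up.
- tin: Bystander: round open steel tin of brass-shaving tip cleaner, 66 mm in diameter, 20 mm tall, loose. Origin: centre of its underside.
- pot: Bystander: white open plastic pot of brass spacers, 60 mm in diameter at the rim, 34 mm tall, loose. Origin: centre of its underside.
Not all that is in view belongs to the job. Leave any blue or turquoise look-alike of the camera_cradle alone.

How it is judged:
By the outcome, as a careful person would: the job done as asked, in the order asked, and still so for the second after the job is handed in, with the robot touching nothing.
It also fails if it takes over 120 s, if anything falls off the work surface, if the arm or the gripper's body presses on something with over 40 N, if the wrist force passes 120 N, or if a joint passes its speed limit or range.

### The arm

A 7-joint arm with a two-finger parallel gripper is mounted at the origin on the work surface. World frame = base frame: x ahead of the robot, y to its left, z up, the work surface at z = 0. Lengths are in m, angles in rad, forces in N, time in s.
With the tool pointing down it reaches from about 0.4 to 0.9 m from the base axis. Payload 5.6 kg.
Tool frame: the origin (TCP) lies midway between the tips of the shut fingers; the grasp point (between the pads) lies 19 mm behind it; z points along the fingers, y is the line along which they close (so a half turn about z gives the same grasp; the last joint's range is limited). The gripper opens to 92 mm and grips with 3 to 60 N. Pads are 20 mm wide; open, the fingers measure 128 mm over their backs; the gripper's body (75 mm by 189 mm) begins 69 mm behind the grasp point.
Start: joints at [1.224, 0.468, -0.012, 1.603, 0.006, 1.071, -0.056], TCP at [0.194, -0.62, 0.186] pointing down, gripper open.
Joint ranges: [-2.53, 2.53], [-0.31, 2.02], [-1.57, 1.55], [0.28, 2.44], [-1.29, 4.43], [0.15, 1.84], [-2.92, 2.92]. Speed limits (rad/s): [2.57, 2.57, 3.14, 3.14, 3.14, 3.14, 3.14].

### API

Orientations are given as a 3x3 rotation matrix whose columns are the frame's x, y, z axes.
In Python, from station import env, effector, solver, viewer, workorder, search_frame, tip_of gives the robot as it stands. Calls block until the motion is done:
- env.reach(position, orientation): joint-space move of the TCP to a pose.
- env.movel(position, frame=None, rate=0.15): straight line of the TCP; frame=None keeps the orientation; rate is the mean speed in m/s.
- env.goto_joints(angles): joint-space move.
- effector.release() and effector.grasp(squeeze=None): open the fingers fully, or close them until they stop; squeeze is the grip in N (None keeps the last).
- env.pause(seconds).
- solver.inverse_kinematics(position, orientation): joint angles nearest the present ones, or None.
- env.sense(): the state.
- viewer.read_camera(name): name is "scene" or "top" or "wrist"; returns (picture, depth): 420x560x3 uint8, red, green, blue; 420x560 float32, m along the optical axis (not along the pixel's ray), 0 where there is no reading.
- viewer.camera_info(name): a dict with "intrinsics" (3x3 intrinsics, pixels), "dist_coeffs" ([k1, k2, p1, p2, k3] as OpenCV has them; the pictures are not rectified), "eye" and "rotation" of the camera in the world; the wrist camera has in their place "T_tool_cam" (4x4, takes a point from camera to tool coordinates, whose origin is the TCP and whose axes are the flange's). Camera axes: x right, y up, looking along -z (the intrinsics and any distortion apply to the point x, -y, -z); pixel columns grow to the right and rows downward; lengths in m; the calibration is good to about 2 mm. A picture is of the moment at which its call begins: read the wrist's pose just before it. camera_info takes no time and is no camera call.
A pose or a line that the arm cannot do raises env.PlanningError and nothing moves.
- workorder.finish_job(): hands the job in; it is judged then, once.
Trained networks look in the newest picture that a camera, given by its name, has taken for a name from the list of things; names that differ only in an ending like _2 or _b are one class to them, and where a whole thing is asked for, a point or a joint stands for the part that bears it (a point fixed in the world has none). Each returns a list of dicts, best first, with "score" (0 to 1); they miss things now and then, are a little off and sometimes report something else, mostly with a low value. They report only what shows in the picture. A call takes as long as a camera call. They do not tell look-alikes from the thing itself.
- search_frame(camera, name): "at" ([x, y, z] in m, in world coordinates, good to about 4 mm: the middle of the surface that is visible of it).
- tip_of(camera, name): "at" ([x, y, z] in m, in world coordinates, good to about 4 mm: a listed point, or the origin of a listed thing).
The state is a dict: "t": time; "joint_positions": joint angles; "joint_velocities": joint speeds; "tau": joint torques, N m; "ee_pos": TCP position; "tcp_rot": TCP orientation; "wrist_force": force on the tool from outside, world axes, zero at the start; "moment": the same for the moment, N m; "gripper_width": finger opening in m; "grasp_force": force on a finger pad.
Only numpy, scipy, OpenCV 4.12 (cv2) and the standard library are available. Lean on these libraries where they do the work, as an engineer would, in place of code of your own. Each camera call takes 0.05 s, during which the arm holds its last target. There are 200 camera calls.

## Working session

There is one attempt and no reset: what is moved stays moved. The work goes in short steps, each a Python script; the robot and the scene stay as the last script left them, time stands still between calls to the robot, and variables do not carry over. Pictures are saved under pics/ and viewed, at most 14 in all, crops included, and the job is handed in when it is done.

```bash
ls; mkdir -p pics; python3 - <<'E'
from station import *
import cv2,numpy as np
np.set_printoptions(precision=4,suppress=True)
for c in ("top","scene"):
    im,d=viewer.read_camera(c); cv2.imwrite(f"pics/{c}0.png",im[:,:,::-1]); np.savez(f"pics/{c}0.npz",im=im,d=d)
    print(c,viewer.camera_info(c))
for c in ("top",):
    viewer.read_camera(c)
    for n in "camera_board radio_board computer_board power_board camera_cradle radio_cradle computer_cradle power_cradle tin pot".split():
        print(n,[(np.round(r["at"],3).tolist(),round(r["score"],2)) for r in tip_of(c,n)][:3])
print(viewer.camera_info("wrist"));s=env.sense();print(s)
E
```

```text
pics
top {'intrinsics': array([[500.3993,   0.    , 286.802 ],
       [  0.    , 500.3993, 218.2664],
       [  0.    ,   0.    ,   1.    ]]), 'dist_coeffs': array([-0.1818,  0.    ,  0.    ,  0.    ,  0.    ]), 'eye': array([0.2984, 0.0045, 1.2992]), 'rotation': array([[-0.024 ,  0.9859, -0.1655],
       [-0.9996, -0.0211,  0.0193],
       [ 0.0156,  0.1659,  0.986 ]])}
scene {'intrinsics': array([[485.5625,   0.    , 272.0356],
       [  0.    , 485.5625, 202.164 ],
       [  0.    ,   0.    ,   1.    ]]), 'dist_coeffs': array([-0.0309,  0.    ,  0.    ,  0.    ,  0.    ]), 'eye': array([ 1.3278, -0.1444,  0.5897]), 'rotation': array([[ 0.1503, -0.5122,  0.8456],
       [ 0.9886,  0.0768, -0.1292],
       [ 0.0012,  0.8554,  0.518 ]])}
camera_board [([0.609, -0.156, 0.068], 0.71)]
radio_board [([0.613, -0.156, 0.05], 0.82)]
computer_board [([0.609, -0.15, 0.024], 0.55)]
power_board [([0.609, -0.152, 0.004], 0.74), ([0.343, 0.202, 0.004], 0.3)]
camera_cradle [([0.451, 0.018, 0.002], 0.87), ([0.35, 0.035, 0.005], 0.81), ([0.358, -0.066, 0.006], 0.76)]
radio_cradle [([0.614, 0.158, 0.
[... 516 characters left out ...]
      [-0.0004,  0.2392, -0.971 , -0.1987],
       [ 0.    ,  0.    ,  0.    ,  1.    ]])}
{'t': 0.65, 'joint_positions': array([ 1.224 ,  0.4674, -0.0116,  1.6027,  0.006 ,  1.0714, -0.0563]), 'joint_velocities': array([-0.0003,  0.0002, -0.0011, -0.0008, -0.0001,  0.0016, -0.0003]), 'tau': array([ -0.0006, -52.0199,  -0.0126, -24.3983,  -0.0567,   0.0114,
         0.    ]), 'ee_pos': array([ 0.1944, -0.6203,  0.1859]), 'tcp_rot': array([[ 0.9543,  0.299 ,  0.    ],
       [ 0.299 , -0.9543, -0.0001],
       [-0.    ,  0.0001, -1.    ]]), 'wrist_force': array([-0.6481, -0.3007,  0.2896]), 'moment': array([ 0.0201,  0.0244, -0.0396]), 'grasp_force': 0.0, 'gripper_width': 0.09163687342190992}
```

View top.

View pics/top0.png

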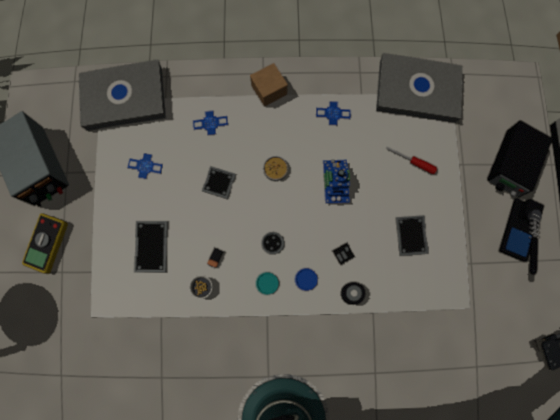

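View pics/scene0.png

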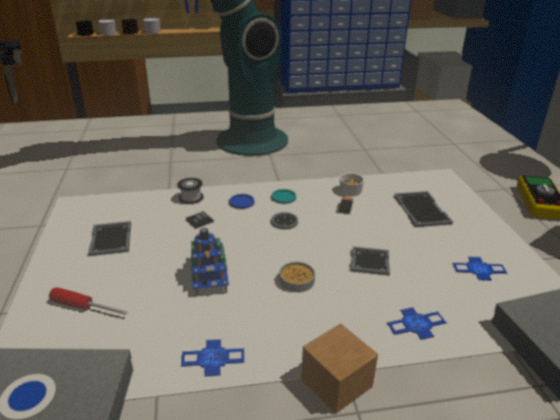

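```bash
cat > h.py <<'E'
from station import *
import cv2,numpy as np
np.set_printoptions(precision=4,suppress=True)
def R(a): return np.array([[np.cos(a),np.sin(a),0],[np.sin(a),-np.cos(a),0],[0,0,-1.]])
def shot(tag):
    s=env.sense(); im,d=viewer.read_camera("wrist"); i=viewer.camera_info("wrist")
    T=np.eye(4); T[:3,:3]=s["tcp_rot"]; T[:3,3]=s["ee_pos"]; T=T@i["T_tool_cam"]
    np.savez(f"pics/{tag}.npz",im=im,d=d,T=T,K=i["intrinsics"],D=i["dist_coeffs"]); cv2.imwrite(f"pics/{tag}.png",im[:,:,::-1])
    return load(tag)
def load(tag): return dict(np.load(f"pics/{tag}.npz"))
def rays(S,uv):
    p=cv2.undistortPoints(np.asarray(uv,float).reshape(-1,1,2),S["K"],S["D"])[:,0]
    return np.c_[p[:,0],-p[:,1],-np.ones(len(p))]@S["T"][:3,:3].T
def onplane(S,uv,z):
    r=rays(S,uv); e=S["T"][:3,3]; return e+r*((z-e[2])/r[:,2])[:,None]
def cloud(S):
    h,w=S["d"].shape; uv=np.stack(np.meshgrid(np.arange(w),np.arange(h)),-1).reshape(-1,2)
    P=S["T"][:3,3]+rays(S,uv)*S["d"].reshape(-1,1); P[S["d"].ravel()==0]=np.nan
    return P.reshape(h,w,3)
def rect(xy):
    """centre, (long,short), yaw of the long side in (-90,90] deg"""
    (c),(a,b),t=cv2.minAreaRect((np.asarray(xy)*1000).astype(np.float32))
    if a<b: a,b,t=b,a,t+90
    return np.array(c)/1000,(a,b),(t+90)%180-90
def go(x,y,z,a): env.reach([x,y,z],R(a))
E
python3 - <<'E'
from h import *
V={"cmp":(.465,-.349,.13,0),"stk":(.609,-.153,.20,0),"cam":(.451,.018,.13,0),"rad":(.614,.158,.13,0),"pow":(.449,.338,.13,0)}
for k,(x,y,z,a) in V.items():
    go(x,y,z,a); S=shot(k); P=cloud(S)
    print(k,env.sense()["t"],env.sense()["joint_positions"],np.nanpercentile(P[...,2],[1,50,99]))
ims=[cv2.imread(f"pics/{k}.png") for k in V]+[np.zeros((420,560,3),np.uint8)]
m=np.vstack([np.hstack(ims[:3]),np.hstack(ims[3:])])
cv2.imwrite("pics/m1.png",cv2.resize(m,(800,400),interpolation=cv2.INTER_AREA)); 
E
```

```text
cmp 2.1417 [ 0.6478  0.4192 -0.0748  1.8209  0.0397  0.9024 -1.0182] [-0.0012  0.0032  0.2837]
stk 3.1833 [ 0.2961  0.4244 -0.1324  1.6404  0.0631  1.0824 -1.4289] [0.0011 0.0034 0.3529]
cam 4.1917 [ 0.0954  0.2255 -0.2316  2.1082  0.0712  0.813  -1.7525] [-0.0005  0.0034  0.2841]
rad 5.1083 [-0.1023  0.5189 -0.2719  1.6802  0.1639  0.9662 -2.0066] [0.0013 0.0034 0.283 ]
pow 6.125 [-0.4301  0.4152 -0.3395  1.8534  0.1737  0.9013 -2.4253] [-0.0013  0.0033  0.2838]
```

View pics/m1.png

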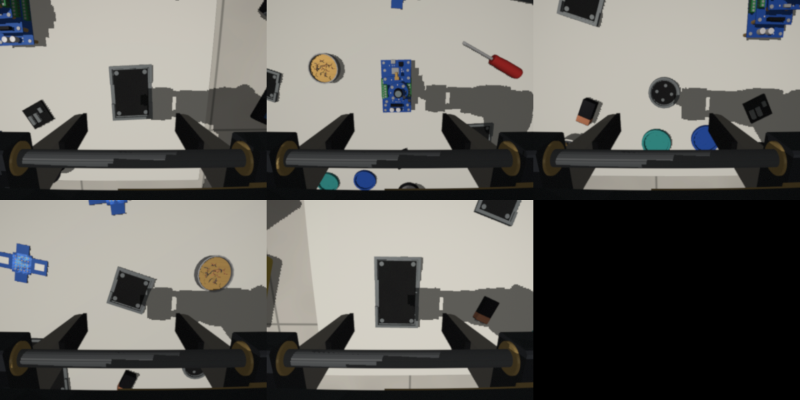

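View pics/stk.png

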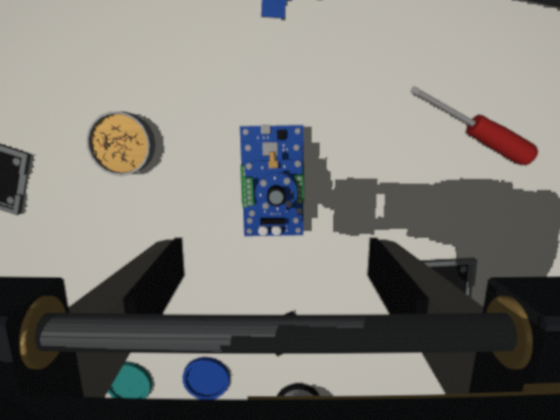

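```bash
cat >> h.py <<'E'
def band(S,lo,hi,c,r,bb=True):
    P=cloud(S); m=(P[...,2]>lo)&(P[...,2]<hi)&(np.hypot(P[...,0]-c[0],P[...,1]-c[1])<r)
    m=cv2.morphologyEx(m.astype(np.uint8),cv2.MORPH_OPEN,np.ones((2,2),np.uint8))>0
    return P[m]
E
python3 - <<'E'
from h import *
C={"cmp":(.465,-.349),"cam":(.451,.018),"rad":(.614,.158),"pow":(.449,.338)}
for k,c in C.items():
    Q=band(load(k),.0085,.014,c,.095 if k!="cam" else .045); print(k,len(Q),rect(Q[:,:2]),Q[:,2].mean())
    im=load(k)
S=load("stk")
for lo,hi,n in ((.022,.030,"pow"),(.043,.051,"cmp"),(.065,.073,"rad"),(.087,.095,"camb"),(.1,.115,"lens"),(.075,.085,"radblk"),(.053,.062,"cmpblk"),(.031,.04,"powblk")):
    Q=band(S,lo,hi,(.61,-.153),.09); print(n,len(Q),rect(Q[:,:2]) if len(Q)>9 else "",Q[:,2].mean() if len(Q) else "")
E
```

```text
cmp 1769 (array([nan, nan]), (0.0, 0.0), 0.0) nan
cam 1040 (array([0.4431, 0.0174]), (52.46910858154297, 52.34831619262695), 43.80027389526367) nan
rad 1447 (array([0.6134, 0.1568]), (76.00267028808594, 71.62040710449219), -19.632049560546875) nan
pow 2043 (array([0.4429, 0.3349]), (147.26815795898438, 68.08802795410156), -10.180282592773438) nan
pow 1494 (array([ 0.595 , -0.1399]), (129.98512268066406, 59.7354736328125), 21.366060256958008) nan
cmp 1535 (array([ 0.6059, -0.1532]), (90.44966888427734, 60.9857177734375), -0.20066070556640625) nan
rad 1318 (array([ 0.613 , -0.1717]), (87.83154296875, 40.271602630615234), 43.36713790893555) nan
camb 1034 (array([ 0.6074, -0.1564]), (40.32274627685547, 36.43403244018555), -4.277915954589844) nan
lens 304 (array([ 0.61  , -0.1567]), (17.336984634399414, 14.324052810668945), 38.21931838989258) nan
radblk 454 (array([ 0.6102, -0.1597]), (65.71112823486328, 45.46824645996094), 77.83209228515625) nan
cmpblk 287 (array([ 0.5934, -0.1358]), (72.98953247070312, 27.892114639282227), 34.30120849609375) 0.05760471954048523
powblk 149 (array([ 0.5546, -0.1503]), (22.736202239990234, 21.345882415771484), -79.83453559875488) 0.033969826417907606
```

```bash
sed -i 's/    return P\[m\]/    return P[m\&np.isfinite(P[...,2])]/' h.py
python3 - <<'E'
from h import *
C={"cmp":(.465,-.349),"cam":(.451,.018),"rad":(.614,.158),"pow":(.449,.338)}
for k,c in C.items():
    S=load(k);Q=band(S,.0075,.016,c,.095 if k!="cam" else .045); print(k,len(Q),rect(Q[:,:2]),Q[:,2].mean())
    # black recess floor
    g=S["im"].max(2); P=cloud(S); m=((g<62)&(np.hypot(P[...,0]-c[0],P[...,1]-c[1])<.095)).astype(np.uint8)
    m=cv2.morphologyEx(m,cv2.MORPH_OPEN,np.ones((3,3),np.uint8)); cs,_=cv2.findContours(m,cv2.RETR_EXTERNAL,cv2.CHAIN_APPROX_NONE); q=max(cs,key=cv2.contourArea)
    print("   dark",rect(onplane(S,q[:,0],.009)[:,:2]))
S=load("stk")
for lo,hi,n in ((.022,.030,"pow"),(.044,.050,"cmp"),(.066,.072,"rad"),(.089,.095,"camb"),(.1,.115,"lens"),(.075,.085,"radblk"),(.053,.062,"cmpblk"),(.031,.04,"powblk")):
    Q=band(S,lo,hi,(.61,-.153),.09); print(n,len(Q),rect(Q[:,:2]) if len(Q)>9 else "",Q[:,2].mean() if len(Q) else "")
row=[]
for k in ["stk","cam","cmp"]:
    S=load(k); P=cloud(S); z=np.nan_to_num(P[...,2]); row.append(cv2.applyColorMap(np.clip((z-.0)*(2500 if k=="stk" else 12000),0,255).astype(np.uint8),cv2.COLORMAP_JET)[40:260,150:400])
    row.append(S["im"][40:260,150:400,::-1])
cv2.imwrite("pics/m2.png",np.vstack([np.hstack(row[::2]),np.hstack(row[1::2])]))
E
```

```text
cmp 1807 (array([ 0.4598, -0.3517]), (107.69744873046875, 79.3735580444336), 2.6824371814727783) 0.00969328407295706
   dark (array([ 0.3163, -0.3558]), (620.5704345703125, 214.0226593017578), 89.8038101196289)
cam 1071 (array([0.4496, 0.0169]), (61.227760314941406, 58.96004867553711), 22.582799911499023) 0.009566841945001302
   dark (array([0.3047, 0.0122]), (620.9677734375, 213.81283569335938), 89.83927154541016)
rad 1485 (array([0.6136, 0.1573]), (75.27865600585938, 73.60084533691406), -18.64978790283203) 0.009823279638169704
   dark (array([0.4656, 0.1509]), (620.45556640625, 213.923583984375), 89.80914306640625)
pow 2089 (array([0.4451, 0.3373]), (140.60243225097656, 85.929931640625), -0.947845458984375) 0.009700003332473393
   dark (array([0.3029, 0.3316]), (620.6815185546875, 213.78402709960938), 89.78288269042969)
pow 1487 (array([ 0.6043, -0.1539]), (124.38768005371094, 67.16825103759766), 0.195995032787323) 0.02504612042383317
cmp 1523 (array([ 0.6059, -0.1532]), (90.44966888427734, 60.9857177734375), -0.20066070556640625) 0.047307238832389784
rad 1308 (array([ 0.6015, -0.1574]), (69.76184844970703, 58.335479736328125), 1.1997418403625488) 0.06825204605080233
camb 1017 (array([ 0.6074, -0.1564]), (41.19648742675781, 36.109188079833984), -0.4267425537109375) 0.090163125757033
lens 303 (array([ 0.6087, -0.1566]), (19.866222381591797, 15.208270072937012), 0.11288001388311386) 0.10535293678455943
radblk 452 (array([ 0.6102, -0.1597]), (65.71112823486328, 45.574092864990234), 77.83209228515625) 0.073992552373947
cmpblk 287 (array([ 0.5934, -0.1358]), (72.98953247070312, 27.892114639282227), 34.30120849609375) 0.05760471954048523
powblk 149 (array([ 0.5546, -0.1503]), (22.736202239990234, 21.345882415771484), -79.83453559875488) 0.033969826417907606
```

View pics/m2.png

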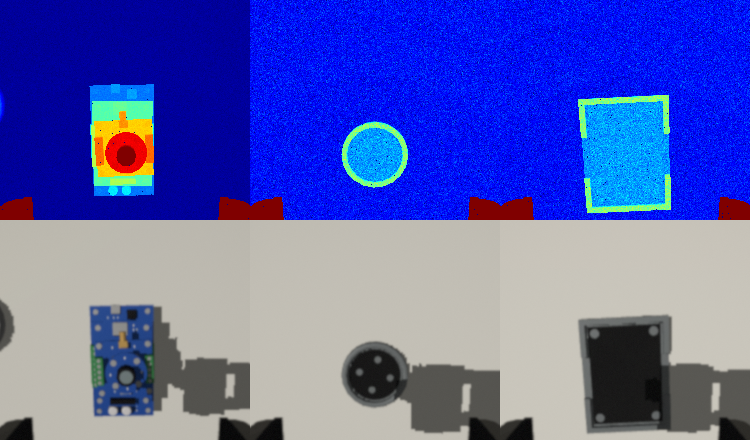

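```bash
cat >> h.py <<'E'
def edges(Q,a0=0,bins=(-.06,.06),q=1):
    """Q Nx3; per-slice extents along both axes (rotated by a0), returns low/high edge lines (pos at 0, slope)"""
    c=np.median(Q[:,:2],0); r=np.array([[np.cos(a0),np.sin(a0)],[-np.sin(a0),np.cos(a0)]])
    q=(Q[:,:2]-c)@r.T; out=[]
    for ax in (0,1):
        o=1-ax; s=np.round(q[:,ax]/.0012).astype(int); L=[]
        for k in np.unique(s):
            v=q[s==k,o]
            if len(v)>3: L.append((k*.0012,v.min(),v.max()))
        L=np.array(L); L=L[3:-3]
        w=L[:,2]-L[:,1]; L=L[w>np.percentile(w,75)-.003]
        lo=np.polyfit(L[:,0],L[:,1],1); hi=np.polyfit(L[:,0],L[:,2],1)
        out.append((np.median(w),len(L),lo[0],hi[0],lo[1],hi[1]))
    mid=np.array([(out[1][4]+out[1][5])/2,(out[0][4]+out[0][5])/2])
    return c+r.T@mid,out
E
python3 - <<'E'
from h import *
C={"cmp":(.460,-.351,2.7),"cam":(.450,.017,0),"rad":(.6136,.1573,-18.6),"pow":(.445,.337,-1)}
def show(n,Q,a=0):
    c,o=edges(Q,a); print(n,c)
    for t in o: print("    wid %.1f n%d slopes(deg) %.2f %.2f | %.1f %.1f"%(t[0]*1e3,t[1],*np.degrees(t[2:4]),t[4]*1e3,t[5]*1e3))
for k,c in C.items():
    S=load(k);Q=band(S,.0075,.016,c,.095 if k!="cam" else .045); show(k,Q,np.radians(c[2]))
S=load("stk")
for lo,hi,n in ((.022,.028,"pow"),(.0445,.0495,"cmp"),(.0665,.0715,"rad"),(.0885,.094,"camb"),(.1,.112,"lens")):
    show(n,band(S,lo,hi,(.61,-.153),.085))
E
```

```text
cmp [ 0.4599 -0.3517]
    wid 78.2 n55 slopes(deg) 0.04 0.25 | -38.2 39.9
    wid 106.5 n60 slopes(deg) -0.04 -0.14 | -76.0 30.5
cam [0.4494 0.0169]
    wid 53.0 n20 slopes(deg) 1.42 2.55 | -29.3 28.1
    wid 54.4 n19 slopes(deg) -0.37 -0.26 | -31.2 28.3
rad [0.6138 0.1572]
    wid 72.8 n37 slopes(deg) -0.13 0.05 | -37.5 35.1
    wid 74.1 n45 slopes(deg) 0.66 0.04 | -41.6 32.3
pow [0.4454 0.3372]
    wid 84.3 n70 slopes(deg) 0.06 0.20 | -41.8 42.5
    wid 138.6 n65 slopes(deg) 0.20 -0.21 | -99.3 39.3
pow [ 0.6042 -0.1533]
    wid 64.9 n19 slopes(deg) 0.93 1.18 | -32.9 32.1
    wid 122.4 n35 slopes(deg) -1.25 -0.48 | -110.6 12.0
cmp [ 0.6062 -0.1537]
    wid 58.6 n17 slopes(deg) -0.36 0.50 | -31.2 27.8
    wid 89.6 n29 slopes(deg) 0.39 0.09 | -77.2 12.3
rad [ 0.6064 -0.1544]
    wid 50.2 n19 slopes(deg) 1.46 3.15 | -32.0 20.1
    wid 57.3 n34 slopes(deg) -2.86 -2.48 | -46.8 10.7
camb [ 0.6073 -0.1563]
    wid 31.8 n14 slopes(deg) 2.71 6.79 | -17.2 17.6
    wid 38.4 n14 slopes(deg) 2.52 -0.54 | -24.7 14.8
lens [ 0.6085 -0.1562]
    wid 13.6 n9 slopes(deg) 10.42 8.83 | -6.6 7.0
    wid 18.8 n7 slopes(deg) -5.02 4.87 | -11.4 7.4
```

```bash
python3 - <<'E'
from h import *
S=load("stk");P=cloud(S);print(S["T"])
for u in (255,275,295):
    for v in (122,124,125,126,127,128,140,200,228,232,234,235,236,237,238,239,240): print(u,v,P[v,u],S["im"][v,u],end=" ; ")
    print()
E
```

```text
[[-0.002   0.9706  0.2406  0.6736]
 [-1.     -0.0023  0.0011 -0.1548]
 [ 0.0017 -0.2406  0.9706  0.398 ]
 [ 0.      0.      0.      1.    ]]
255 122 [ 0.669  -0.1338  0.002 ] [188 185 176] ; 255 124 [ 0.667  -0.1337  0.0024] [175 174 171] ; 255 125 [ 0.6664 -0.1349  0.025 ] [141 146 160] ; 255 126 [ 0.6654 -0.1349  0.0247] [ 92 107 147] ; 255 127 [ 0.6643 -0.1348  0.0232] [ 55  81 141] ; 255 128 [ 0.6634 -0.1348  0.0238] [ 42  73 138] ; 255 140 [ 0.6515 -0.1347  0.024 ] [ 40  72 136] ; 255 200 [ 0.5994 -0.1363  0.0688] [20 40 70] ; 255 228 [ 0.5589 -0.1333  0.0252] [ 33  65 130] ; 255 232 [ 0.5541 -0.1332  0.0241] [ 34  66 130] ; 255 234 [ 0.5522 -0.1332  0.025 ] [ 49  73 131] ; 255 235 [ 0.5507 -0.1331  0.0239] [100 109 142] ; 255 236 [ 0.5423 -0.1319  0.0022] [155 155 161] ; 255 237 [ 0.5416 -0.1319  0.0035] [182 179 173] ; 255 238 [ 0.5399 -0.1318  0.002 ] [189 185 176] ; 255 239 [ 0.5387 -0.1318  0.0021] [190 186 177] ; 255 240 [ 0.5378 -0.1318  0.0028] [190 186 177] ; 
275 122 [ 0.669  -0.1549  0.0038] [189 185 176] ; 275 124 [ 0.6669 -0.1549  0.004 ] [170 168 167] ; 275 125 [ 0
[... 874 characters left out ...]
] ; 295 126 [ 0.6653 -0.175   0.0243] [ 63  84 138] ; 295 127 [ 0.6643 -0.175   0.0245] [ 50  74 133] ; 295 128 [ 0.6633 -0.1749  0.0248] [ 70  85 129] ; 295 140 [ 0.6514 -0.1751  0.0242] [ 34  67 132] ; 295 200 [ 0.6043 -0.172   0.0911] [23 47 81] ; 295 228 [ 0.5585 -0.1761  0.0241] [ 60  78 127] ; 295 232 [ 0.5541 -0.1761  0.0245] [ 60  78 128] ; 295 234 [ 0.5516 -0.1762  0.0237] [ 80  95 138] ; 295 235 [ 0.5436 -0.1774  0.0026] [131 137 154] ; 295 236 [ 0.5425 -0.1774  0.003 ] [169 168 168] ; 295 237 [ 0.5413 -0.1774  0.0031] [185 183 175] ; 295 238 [ 0.5403 -0.1774  0.0037] [190 187 178] ; 295 239 [ 0.539  -0.1774  0.0034] [190 186 177] ; 295 240 [ 0.5378 -0.1774  0.0032] [190 187 177] ;
```

```bash
cat >> h.py <<'E'
def outline(S,zlo,z,c,r,n=1):
    """min-area rectangle of the pixels nearer than zlo around c, edges taken in plane z"""
    P=cloud(S); m=((P[...,2]>zlo)&(P[...,2]<.15)&(np.hypot(P[...,0]-c[0],P[...,1]-c[1])<r)).astype(np.uint8)
    m=cv2.morphologyEx(cv2.morphologyEx(m,cv2.MORPH_CLOSE,np.ones((3,3))),cv2.MORPH_OPEN,np.ones((3,3)))
    cs,_=cv2.findContours(cv2.resize(m,None,fx=4,fy=4,interpolation=cv2.INTER_NEAREST),cv2.RETR_EXTERNAL,cv2.CHAIN_APPROX_NONE)
    q=max(cs,key=cv2.contourArea)[:,0]/4-.375
    return rect(onplane(S,q,z)[:,:2])
def f(r): return "c %.4f %.4f size %.1f %.1f yaw %.1f"%(*r[0],*r[1],r[2])
E
python3 - <<'E'
from h import *
C={"cmp":(.460,-.351),"cam":(.450,.017),"rad":(.6136,.1573),"pow":(.445,.337)}
for k,c in C.items(): print(k,f(outline(load(k),.0075,.011,c,.09 if k!="cam" else .045)))
S=load("stk")
for zl,z,n in ((.014,.025,"pow"),(.042,.047,"cmp"),(.0645,.069,"rad"),(.0865,.091,"camb"),(.1,.107,"lens")): print(n,f(outline(S,zl,z,(.61,-.153),.075)))
E
```

```text
cmp c 0.4977 -0.3487 size 78.7 34.1 yaw -87.2
cam c 0.4518 0.0181 size 58.8 58.8 yaw -0.1
rad c 0.6390 0.1507 size 72.8 24.6 yaw 71.3
pow c 0.4949 0.3378 size 85.0 43.1 yaw 88.6
pow c 0.6091 -0.1513 size 117.6 65.7 yaw 0.9
cmp c 0.6103 -0.1522 size 83.9 61.6 yaw -0.1
rad c 0.6145 -0.1535 size 60.6 54.3 yaw 2.7
camb c 0.6112 -0.1552 size 35.9 35.6 yaw 89.9
lens c 0.6117 -0.1556 size 16.4 15.3 yaw -0.1
```

```bash
sed -i 's/    q=max(cs,key=cv2.contourArea)\[:,0\]\/4-.375/    q=np.vstack([k for k in cs if cv2.contourArea(k)>150])[:,0]\/4-.375/; s/MORPH_CLOSE,np.ones((3,3))),cv2.MORPH_OPEN,np.ones((3,3))/MORPH_CLOSE,np.ones((5,5))),cv2.MORPH_OPEN,np.ones((3,3))/' h.py
python3 - <<'E'
from h import *
C={"cmp":(.460,-.351),"cam":(.450,.017),"rad":(.6136,.1573),"pow":(.445,.337)}
for k,c in C.items(): print(k,f(outline(load(k),.0075,.011,c,.09 if k!="cam" else .045)))
E
```

```text
cmp c 0.4623 -0.3504 size 104.9 78.7 yaw 2.7
cam c 0.4518 0.0181 size 58.8 58.8 yaw -0.1
rad c 0.6160 0.1584 size 73.1 72.8 yaw -18.6
pow c 0.4481 0.3385 size 136.9 84.8 yaw -0.9
```

```bash
cat >> h.py <<'E'
def pick(x,y,a,ztip,sq):
    env.reach([x,y,ztip+.08],R(a)); env.movel([x,y,ztip],rate=.12)
    effector.grasp(squeeze=sq); env.pause(.2); s=env.sense(); print("grip w %.4f f %.1f"%(s["gripper_width"],s["grasp_force"]),s["wrist_force"],s["ee_pos"])
    env.movel([x,y,ztip+.006],rate=.03); env.movel([x,y,ztip+.09],rate=.12)
    s=env.sense(); print("lifted w %.4f f %.1f"%(s["gripper_width"],s["grasp_force"]),s["wrist_force"],s["t"])
def place(x,y,a,ztip):
    env.movel([x,y,.20],frame=R(a),rate=.2); env.movel([x,y,ztip+.003],rate=.1); env.pause(.3)
    b=env.sense()["wrist_force"][2]; 
    for k in range(12):
        env.movel([x,y,ztip+.0025-.0005*k],rate=.02); d=env.sense()["wrist_force"][2]-b
        if d>1.5: break
    print("down at",.0025-.0005*k,"df %.2f"%d,env.sense()["ee_pos"])
    effector.release(); env.pause(.1); env.movel([x,y,ztip+.06],rate=.12); print("t",env.sense()["t"])
E
python3 - <<'E'
from h import *
pick(.6117,-.1556,0,.094,10)
place(.4518,.0181,0,.094-.069+.006)
env.reach([.609,-.153,.19],R(0)); S=shot("stk2")
for zl,z,n in ((.014,.025,"pow"),(.042,.047,"cmp"),(.0645,.069,"rad"),(.0755,.079,"blk")): print(n,f(outline(S,zl,z,(.61,-.153),.075)))
cv2.imwrite("pics/m3.png",np.hstack([cv2.resize(S["im"][100:260,180:370,::-1],None,fx=2,fy=2),cv2.resize(S["im"][100:260,0:190,::-1],None,fx=2,fy=2)]))
E
```

```text
grip w 0.0005 f 0.0 [ 0.2052  0.056  -0.1846] [ 0.6117 -0.1556  0.094 ]
lifted w 0.0006 f 0.0 [ 0.8097 -0.5179 -0.3806] 11.575
down at -0.0029999999999999996 df 0.62 [0.4518 0.0181 0.028 ]
t 20.1667
pow c 0.6090 -0.1517 size 117.7 66.2 yaw 1.1
cmp c 0.6106 -0.1524 size 84.6 61.5 yaw 0.5
rad c 0.6144 -0.1535 size 60.8 54.0 yaw 1.4
blk c 0.6133 -0.1535 size 52.3 48.0 yaw -88.6
```

View pics/m3.png

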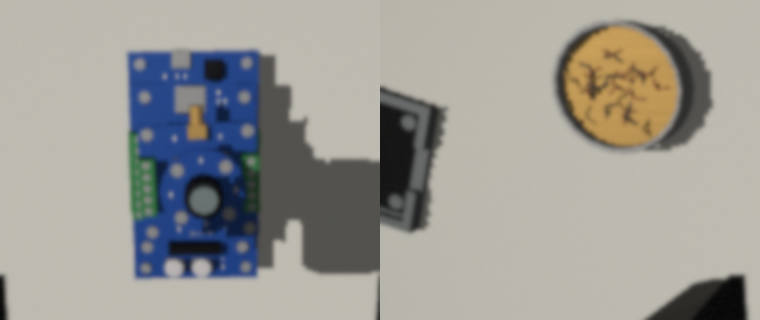

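```bash
python3 - <<'E'
from h import *
S=load("stk2"); print(f(outline(S,.1,.107,(.61,-.153),.075)),f(outline(S,.0865,.091,(.61,-.153),.075)))
s=env.sense(); print(s["tcp_rot"],s["t"])
S=load("stk"); P=cloud(S); print(P[240:300:8,180],P[240:300:10,150], P[250:320:10,372])
E
```

```text
c 0.6115 -0.1553 size 15.9 15.6 yaw 0.2 c 0.6107 -0.1552 size 36.2 35.6 yaw 0.2
[[ 1.      0.0025 -0.0025]
 [ 0.0025 -1.      0.0014]
 [-0.0025 -0.0015 -1.    ]] 21.2083
[[ 0.6162 -0.1088  0.231 ]
 [ 0.6127 -0.109   0.2326]
 [ 0.6086 -0.1087  0.2326]
 [ 0.6048 -0.1086  0.2335]
 [ 0.6011 -0.1087  0.2346]
 [ 0.5979 -0.109   0.2367]
 [ 0.4779 -0.0418  0.0029]
 [ 0.4682 -0.0416  0.0044]] [[ 0.5376 -0.011   0.0019]
 [ 0.6162 -0.0987  0.2447]
 [ 0.6169 -0.1033  0.2582]
 [ 0.6161 -0.106   0.2667]
 [ 0.616  -0.1089  0.2753]
 [ 0.6125 -0.1089  0.2763]] [[ 0.612  -0.2011  0.2341]
 [ 0.6072 -0.2013  0.2348]
 [ 0.603  -0.2009  0.2371]
 [ 0.5982 -0.2011  0.2378]
 [ 0.4745 -0.2699  0.0026]
 [ 0.4611 -0.2709  0.0022]
 [ 0.4476 -0.2719  0.002 ]]
```

```bash
python3 - <<'E'
from h import *
env.reach([.6117,-.1556,.15],R(0)); env.movel([.6117,-.1556,.096],rate=.12)
im,d=viewer.read_camera("scene"); cv2.imwrite("pics/s3.png",cv2.resize(im[180:310,140:310,::-1],None,fx=4,fy=4,interpolation=cv2.INTER_CUBIC))
E
```

```text
(no output)
```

View pics/s3.png

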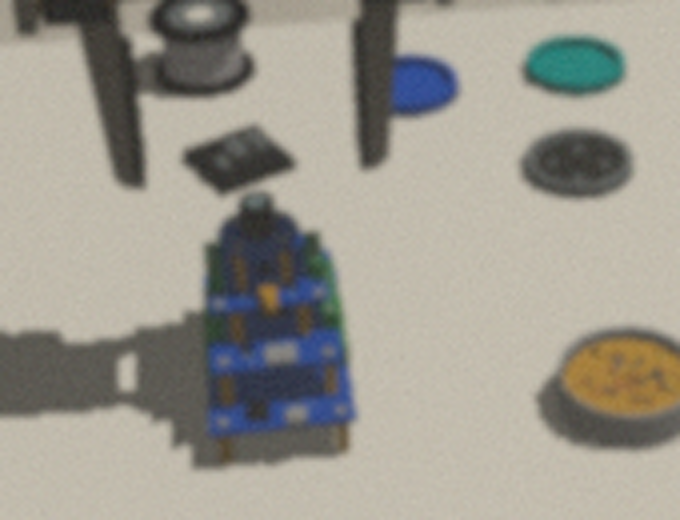

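```bash
python3 - <<'E'
from h import *
env.movel([.6117,-.1556,.20],rate=.2)
A=shot("open"); effector.grasp(squeeze=10); B=shot("shut"); s=env.sense(); print(s["gripper_width"],s["t"],s["ee_pos"])
effector.release()
for S,n in ((A,"open"),(B,"shut")):
    P=cloud(S); Q=P[np.isfinite(P[...,2])&(P[...,2]>.14)&(np.abs(P[...,0]-.6117)<.03)]
    print(n,len(Q),np.percentile(Q[:,2],[0,1,5,20]),[Q[np.argsort(Q[:,2])[k]] for k in (3,20,60)])
cv2.imwrite("pics/oc.png",cv2.resize(np.hstack([A["im"],B["im"]])[:,:,::-1],(800,300),interpolation=cv2.INTER_AREA))
E
```

```text
0.00020153692314325795 24.25 [ 0.6117 -0.1556  0.2   ]
open 60665 [0.227  0.2365 0.2602 0.3132] [array([ 0.6144, -0.2016,  0.2274]), array([ 0.6198, -0.1062,  0.2279]), array([ 0.6118, -0.1089,  0.2289])]
shut 53850 [0.2278 0.2417 0.2758 0.3335] [array([ 0.6203, -0.1544,  0.2281]), array([ 0.6196, -0.1618,  0.229 ]), array([ 0.6206, -0.1593,  0.2304])]
```

View pics/oc.png

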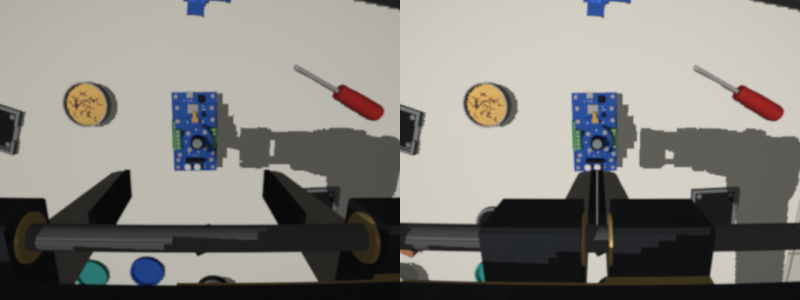

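```bash
python3 - <<'E'
from h import *
pick(.6112,-.1553,0,.0675,10)
if env.sense()["gripper_width"]>.01: S=shot("held")
E
```

```text
grip w 0.0155 f 10.0 [ 0.065   0.4136 -0.726 ] [ 0.6112 -0.1553  0.0674]
lifted w 0.0156 f 10.0 [ 0.159   0.3319 -0.7585] 29.3083
```

```bash
python3 - <<'E'
from h import *
place(.4518,.0181,0,.0675-.069+.006)
env.reach([.609,-.153,.17],R(0)); S=shot("stk3")
for zl,z,n in ((.014,.025,"pow"),(.042,.047,"cmp"),(.0645,.069,"rad"),(.0755,.079,"blk")): print(n,f(outline(S,zl,z,(.61,-.153),.075)))
im,d=viewer.read_camera("scene"); 
cv2.imwrite("pics/m4.png",np.hstack([cv2.resize(S["im"][60:260,180:370,::-1],None,fx=2,fy=2),cv2.resize(im[170:270,190:340,::-1],None,fx=2.6667,fy=4)]))
E
```

```text
down at -0.0005 df 4.68 [0.4519 0.018  0.0043]
t 36.7667
pow c 0.6093 -0.1516 size 117.8 66.4 yaw 1.4
cmp c 0.6105 -0.1525 size 83.5 61.7 yaw 0.2
rad c 0.6145 -0.1534 size 60.7 54.0 yaw 1.5
blk c 0.6176 -0.1533 size 52.3 39.3 yaw -87.7
```

View pics/m4.png

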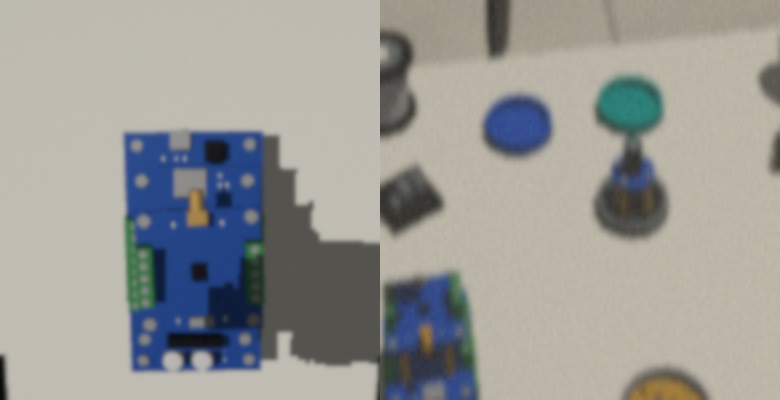

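```bash
python3 - <<'E'
from h import *
pick(.6105,-.1534,np.radians(1.7),.0365,15)
if env.sense()["gripper_width"]>.045:
    place(.616,.1584,np.radians(-18.6),.0365-.047+.006)
    S=shot("rad2"); print(f(outline(S,.02,.028,(.616,.158),.06)))
    env.reach([.609,-.153,.15],R(0)); S=shot("stk4")
    for zl,z,n in ((.014,.025,"pow"),(.0425,.047,"cmp"),(.0535,.057,"blk")): print(n,f(outline(S,zl,z,(.61,-.153),.075)))
    im,d=viewer.read_camera("scene"); 
    cv2.imwrite("pics/m5.png",np.hstack([cv2.resize(S["im"][20:260,180:370,::-1],(380,400)),cv2.resize(im[200:300,290:440,::-1],None,fx=2.6667,fy=4)]))
E
```

```text
grip w 0.0518 f 15.0 [-0.9307 -0.2768  1.4648] [ 0.6105 -0.1535  0.0366]
lifted w 0.0521 f 15.0 [ 0.9053 -0.0903 -1.3409] 41.0917
down at 0.0 df 2.74 [ 0.6161  0.1584 -0.0043]
t 48.2917
c 0.5842 0.1688 size 255.5 134.8 yaw 71.8
pow c 0.6092 -0.1518 size 117.8 66.6 yaw 0.9
cmp c 0.6104 -0.1518 size 84.3 60.7 yaw 0.2
blk c 0.6018 -0.1518 size 58.7 58.3 yaw -89.8
```

View pics/m5.png

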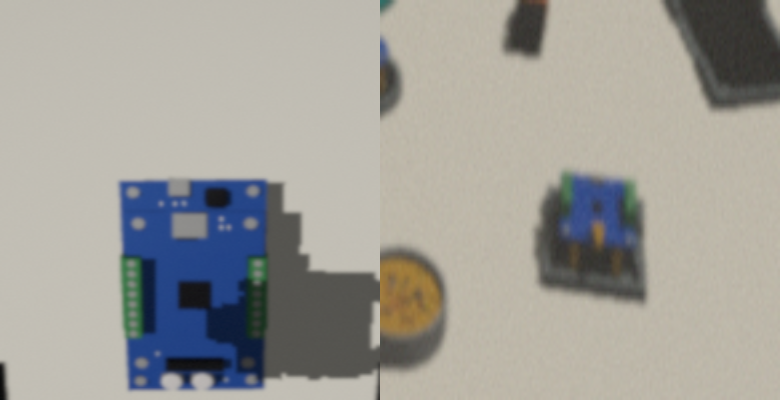

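```bash
python3 - <<'E'
from h import *
pick(.6104,-.1518,np.radians(.4),.0145,18)
if env.sense()["gripper_width"]>.05:
    place(.4623,-.3504,np.radians(2.7),.0145-.025+.006)
    env.reach([.609,-.153,.13],R(0)); S=shot("stk5")
    for zl,z,n in ((.014,.025,"pow"),(.031,.035,"blk")): print(n,f(outline(S,zl,z,(.61,-.153),.075)))
    im,d=viewer.read_camera("scene"); 
    cv2.imwrite("pics/m6.png",np.hstack([cv2.resize(S["im"][20:260,160:390,::-1],(380,400)),cv2.resize(im[190:290,60:210,::-1],None,fx=2.6667,fy=4)]))
E
```

```text
grip w 0.0577 f 18.0 [-0.7911 -0.2543  1.5496] [ 0.6105 -0.1519  0.0147]
lifted w 0.0576 f 18.0 [ 0.6709 -0.1655 -1.3783] 52.8333
down at 0.0 df 3.19 [ 0.4624 -0.3505 -0.0043]
t 59.6833
pow c 0.6090 -0.1514 size 117.8 66.2 yaw 0.9
blk c 0.5918 -0.1518 size 75.2 64.0 yaw 1.2
```

View pics/m6.png

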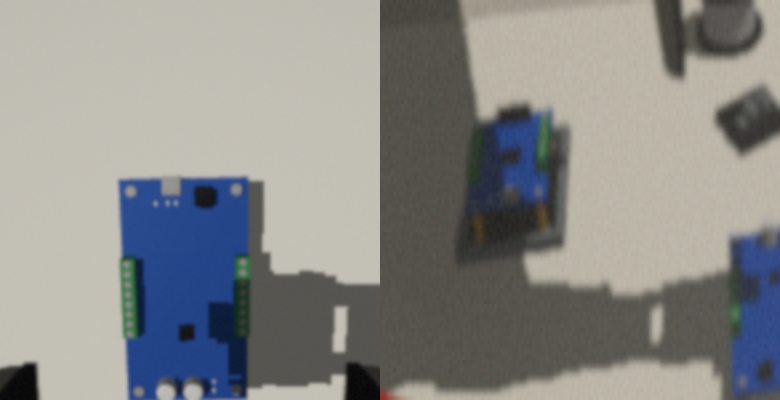

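```bash
python3 - <<'E'
from h import *
pick(.609,-.1518,np.radians(1.0),-.0085,22)
if env.sense()["gripper_width"]>.055:
    place(.4481,.3385,np.radians(-.9),-.0085-.003+.006)
    x=[.52,.0,.34]; 
    env.reach([.45,.338,.16],R(0)); P1=shot("fp"); env.reach([.616,.158,.15],R(0)); P2=shot("fr"); env.reach([.4518,.018,.15],R(0)); P3=shot("fc"); env.reach([.4623,-.35,.15],R(0)); P4=shot("fm")
    print(env.sense()["t"])
    for S,c,n,r in ((P1,(.4481,.3385),"pow",.075),(P2,(.616,.1584),"rad",.05),(P3,(.4518,.0181),"cam",.04),(P4,(.4623,-.3504),"cmp",.065)): print(n,f(outline(S,.022,.028,c,r)))
    q=[cv2.resize(S["im"][40:260,140:400,::-1],(400,300)) for S in (P1,P2,P3,P4)]
    cv2.imwrite("pics/m7.png",np.vstack([np.hstack(q[:2]),np.hstack(q[2:])]))
    im,d=viewer.read_camera("top"); cv2.imwrite("pics/top1.png",im[:,:,::-1])
    for n in ("tin","pot"): print(n,[np.round(r["at"],3).tolist() for r in tip_of("top",n)][:1])
E
```

```text
grip w 0.0639 f 22.0 [-1.8887 -0.9015  4.2252] [ 0.6093 -0.1519 -0.0081]
lifted w 0.0640 f 22.0 [ 0.3499 -0.3438 -1.7175] 63.8833
down at 0.0 df 4.88 [ 0.4482  0.3385 -0.0051]
t 71.9917
75.9
pow c 0.4478 0.3388 size 117.1 66.7 yaw -1.0
rad c 0.6197 0.1565 size 60.7 54.7 yaw -18.0
cam c 0.4515 0.0180 size 35.8 35.6 yaw -89.9
cmp c 0.4623 -0.3500 size 84.9 60.5 yaw 2.6
tin []
pot [[0.345, 0.204, -0.001]]
```

View pics/m7.png

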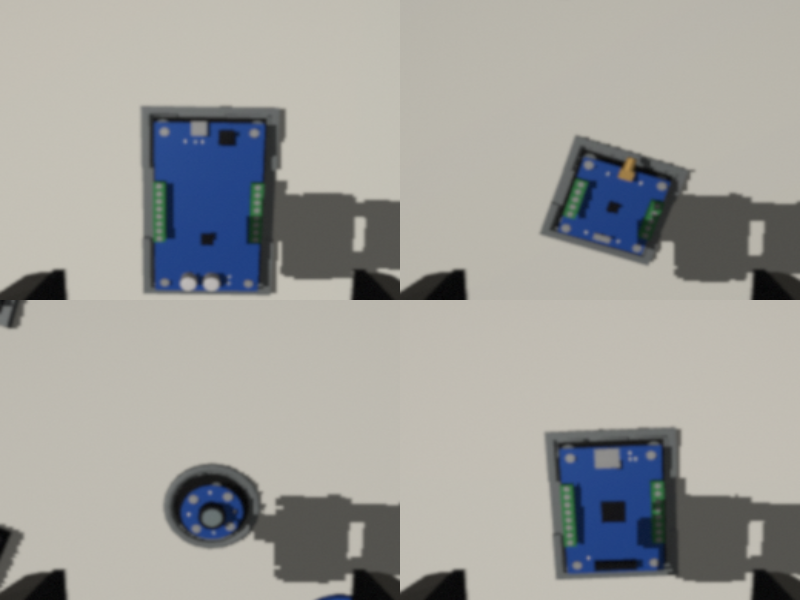

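All four boards sit level, centred and square in their cradles: centres are within 1 mm and yaw within 1° of the cradle poses. The gripper is clear of everything, so I'm handing in.

```bash
python3 -c "
from station import *
print(workorder.finish_job())"
```

```text
the job is handed in; nothing more can be done
None
```

The stack was taken apart top down and all four boards now stand square on their feet in their cradles; I handed the job in at about 76 s. My first camera-board grasp closed on nothing and moved nothing. I didn't touch the tin or pot; the last check put the pot in place but did not detect the tin.

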